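Lay out the stacked lunch order on the serving mats

ROBOT

A 6-joint arm with a two-finger parallel gripper is mounted at the origin on the work surface. World frame = base frame: x ahead of the robot, y to its left, z up, the work surface at z = 0. Lengths are in m, angles in degrees, forces in N, time in s.
With the tool pointing down it reaches from about 0.35 to 0.875 m from the base axis. Payload 4.2 kg.
Tool frame: the origin (TCP) lies between the finger pads; the fingertips stand 17 mm ahead of it and the grasp point (between the pads) lies 2 mm behind it; z points along the fingers, y is the line along which they close (so a half turn about z gives the same grasp; the last joint's range is limited). The gripper opens to 87 mm and grips with 3 to 60 N. Pads are 19 mm wide; open, the fingers measure 117 mm over their backs; the gripper's body (75 mm by 190 mm) begins 51 mm behind the grasp point.
Start: joints at [88.843, 22.042, 0.453, 0, -68.411, -14.817], TCP at [0.172, 0.601, 0.24] pointing down, gripper open.
Joint ranges: [-179.83, 179.83], [-69.29, 118.12], [-61.27, 80.66], [-181.25, 117.63], [-171.15, -9.14], [-177.46, 177.46]. Speed limits (degrees/s): [159.86, 159.86, 180, 180, 180, 180].

INTERFACE

Orientations are given as a 3x3 rotation matrix whose columns are the frame's x, y, z axes.
In Python, from station import sense, capture, r, masks_of gives the robot as it stands.
- The arm moves only by the tool apply_moves, never from a script. Its argument "steps" is a list that holds one entry, the list of rows, each a list of 7 numbers: the opening, from 0 (shut) to 1 (fully open), then the shift along the tool's x, y, z in mm, then the turn, a rotation vector about the tool's x, y, z in rad. A call has 1 to 12 rows; each row shifts and turns the commanded pose from where the row before left it, along the tool's axes as they then stand; what a row does not reach is not made up. A row lasts 1/8 s, in which the tool goes at most 62.5 mm and 10.7 degrees, less where a joint would pass 70% of its speed; a pose out of reach is approached as far as the arm can. A call with a gripper value outside its range is refused whole. The fingers move at their own pace and stop on an object; the grip force is fixed at half the most. Time passes only in rows, so rows that do not move let the fingers close. It gives the time, the measured TCP pose, the force and the opening at its end, in the units of the state.
- sense(): the state, without advancing time (a new reading comes with each control period).
- capture(name): name is "side" or "top"; returns a dict with "color" (384x512x3 uint8, red, green, blue), "vfov" (degrees; the focal length in pixels is half the picture's height over the tangent of half this angle, whatever the lens; pixels are square), "cx", "cy" (the principal point, pixels), "T" (4x4, takes a point from camera to world coordinates). Camera axes: x right, y down, z forward; pixel columns grow to the right and rows downward; lengths in m; the calibration is good to about 2 mm. A picture is of the moment at which its call begins. There is no depth.
- r.finish_job(): hands the job in, once; it reports no verdict.
Trained networks look in a picture, given as the dict that the camera call returned (one of the last four; its "shot" number tells which), for a name from the list of things; names that differ only in an ending like _2 or _b are one class to them, and where a whole thing is asked for, a point or a joint stands for the part that bears it (a point fixed in the world has none). Each returns a list of dicts, best first, with "confidence" (0 to 1); they miss things now and then, are a little off and sometimes report something else, mostly with a low value. They report only what shows in the picture. A call takes as long as a camera call. They do not tell look-alikes from the thing itself.
- masks_of(picture, thing): "pixels" (384x512 bool, what is visible of it) and "box" ([left, top, width, height] in pixels, round what is visible of it).
The state is a dict: "time_s": time; "joints": joint angles; "joint_velocities": joint speeds; "effort": joint torques, N m; "tcp_pos": TCP position; "ee_rot": TCP orientation; "wrist_force": force on the tool from outside, world axes, zero at the start; "moment": the same for the moment, N m; "gripper_width": opening from 0.0 (shut) to 1.0 (fully open).
Only numpy, scipy, OpenCV 4.12 (cv2) and the standard library are available. Lean on these libraries where they do the work, as an engineer would, in place of code of your own. Each camera call takes 0.05 s, during which the arm holds its last target. There are 200 camera calls.

TASK

Take the stacked lunch order apart from the top down, one piece at a time: first the two tubs (either one first), then the green-lidded box, then the blue-lidded box. Set each piece gently, upright, on the middle of the serving mat of its own lid's colour, the two boxes lying straight along their mats, and leave all of them standing there. Do not tip any piece or drop it, and do not knock over or push away the sauce bottle or the paper cup.

Things in the scene. Friction and masses are not known exactly. Their poses are not given: they have to be found in the camera images.
- red_tub_center (a point): A round lidded tub: cream side, red lid over the whole top; diameter 50 mm, 50 mm high, straight-sided, about 90 g. At the start it stands beside the other tub on the green-lidded box, its underside 100 mm above the table, the two tubs' centres 68 mm apart along that box's length (red and yellow may be either way round). The point is its centre, 25 mm above its underside; z is up.
- yellow_tub_center (a point): A round lidded tub: cream side, yellow lid over the whole top; diameter 50 mm, 50 mm high, straight-sided, about 90 g. At the start it stands beside the other tub on the green-lidded box, its underside 100 mm above the table, the two tubs' centres 68 mm apart along that box's length (red and yellow may be either way round). The point is its centre, 25 mm above its underside; z is up.
- short_box_center (a point): A lidded lunch box: cream sides, green lid over the whole top; a plain rectangular block 130 mm long, 62 mm wide, 50 mm high, with a flat top, about 220 g. At the start it lies along the top of the blue-lidded box, its underside 50 mm above the table, carrying the two tubs. The point is the box's centre, 25 mm above its underside; x runs along its length, y across its width, z up. Taken across its width from above.
- long_box_center (a point): A lidded lunch box: cream sides, blue lid over the whole top; a plain rectangular block 170 mm long, 66 mm wide, 50 mm high, with a flat top, about 300 g. At the start it stands on the table as the bottom of the stack; the stack may be at any of the five places in the row. The point is the box's centre, 25 mm above its underside; x runs along its length, y across its width, z up. Taken across its width from above.
- mat_red: The red serving mat: a flat red rectangle 190 mm long, 85 mm wide, 3 mm thick, fixed to the table. Origin: centre of its underside at table height (its top is 3 mm up); x runs along its length, y across, z up. It may lie at any of five places in a row across the table.
- mat_yellow: The yellow serving mat: a flat yellow rectangle 190 mm long, 85 mm wide, 3 mm thick, fixed to the table. Origin: centre of its underside at table height (its top is 3 mm up); x runs along its length, y across, z up. It may lie at any of five places in a row across the table.
- mat_green: The green serving mat: a flat green rectangle 190 mm long, 85 mm wide, 3 mm thick, fixed to the table. Origin: centre of its underside at table height (its top is 3 mm up); x runs along its length, y across, z up. It may lie at any of five places in a row across the table.
- mat_blue: The blue serving mat: a flat blue rectangle 190 mm long, 85 mm wide, 3 mm thick, fixed to the table. Origin: centre of its underside at table height (its top is 3 mm up); x runs along its length, y across, z up. It may lie at any of five places in a row across the table.
- sauce_bottle: An orange sauce bottle, loose, upright on the far side of the table: diameter 48 mm, 125 mm high. Origin: centre of its underside; z up. Not part of the job.
- paper_cup: An open brown paper cup, loose, upright on the far side of the table: 76 mm across the rim, 90 mm high. Origin: centre of its underside; z up. Not part of the job.
There are look-alikes about, which are no part of the job. Leave any yellow look-alike of the part that bears long_box_center alone. What is shaped like the part that bears yellow_tub_center but purple is not meant.

How it is judged (in metres and radians):
On the way, in this order (a step that is already met when the one before it is completed fails the run):
1. both tubs stand on the mats of their own colours (horizontal distance between red_tub_center and mat_red below 0.015 m and z of red_tub_center in the frame of mat_red between 0.024 and 0.032 m and angle between each of red_tub_center, yellow_tub_center's own z axis and vertical below 0.1 rad and horizontal distance between yellow_tub_center and mat_yellow below 0.015 m and z of yellow_tub_center in the frame of mat_yellow between 0.024 and 0.032 m), for 0.2 s.
2. the green-lidded box lies on the green mat (horizontal distance between short_box_center and mat_green below 0.015 m and z of short_box_center in the frame of mat_green between 0.024 and 0.032 m and angle between short_box_center's own z axis and vertical below 0.1 rad and angle between the x axis of short_box_center and the x axis of mat_green, either way round below 0.17 rad), for 0.2 s.
3. the blue-lidded box lies on the blue mat (horizontal distance between long_box_center and mat_blue below 0.015 m and z of long_box_center in the frame of mat_blue between 0.024 and 0.032 m and angle between long_box_center's own z axis and vertical below 0.1 rad and angle between the x axis of long_box_center and the x axis of mat_blue, either way round below 0.17 rad), for 0.2 s.
At the end, for the whole second after the job is handed in: Each of the four pieces rests upright (within 0.1 rad) on the mat of its own lid's colour, its centre within 15 mm of the mat's centre, both boxes' lengths within 0.17 rad of their mats' lengths, everything at rest and released (all of step 1 and all of step 2 and all of step 3 and linear speed of each of red_tub, yellow_tub, short_box, long_box below 0.02 m/s and contact force between each of red_tub, yellow_tub, short_box, long_box and the fingers below 0.1 N); the robot touches nothing.
It fails at once if a piece is tipped by more than 0.6 rad (angle between any of red_tub_center, yellow_tub_center, short_box_center, long_box_center's own z axis and vertical above 0.6 rad).
It fails at once if a piece is dropped or slammed down (faster than 0.7 m/s near the table) ((height (world z) of red_tub_center below 0.06 m and linear speed of red_tub above 0.7 m/s) or (height (world z) of yellow_tub_center below 0.06 m and linear speed of yellow_tub above 0.7 m/s) or (height (world z) of short_box_center below 0.06 m and linear speed of short_box above 0.7 m/s) or (height (world z) of long_box_center below 0.06 m and linear speed of long_box above 0.7 m/s)).
It fails at once if the sauce bottle or the paper cup is tipped over or pushed more than 40 mm (angle between any of sauce_bottle, paper_cup's own z axis and vertical above 0.5 rad or distance of any of sauce_bottle, paper_cup from where it was at the start of the episode above 0.04 m).
It also fails if it takes over 141 s, if anything falls off the work surface, if the arm or the gripper's body presses on something with over 40 N, if the wrist force passes 120 N, or if a joint passes its speed limit or range.

## Working session

There is one attempt and no reset: what is moved stays moved. The work goes in short steps, Python scripts to look and compute and a tool call to move; the robot and the scene stay as the last step left them, time stands still between calls to the robot, and variables do not carry over. Pictures are saved under pics/ and viewed, on a budget of 14 in all, crops included, one or two more only if the job needs it, and the job is handed in when it is done.

Besides the shell and the picture viewer there is one more tool, called after ">>>" in YAML: its name, and indented under it one key for each argument. apply_moves: Moves the arm, as the interface text tells. Its arguments: {"type":"object","properties":{"steps":{"type":"array","items":{"type":"array","items":{"type":"array","items":{"type":"number"}}}}},"required":["steps"]}

```bash
ls; mkdir -p pics; python3 - <<'E'
from station import *
import cv2
s=sense();print(s['time_s'],s['tcp_pos'],s['ee_rot'],s['gripper_width'])
for n in('side','top'):
    c=capture(n);cv2.imwrite(f'pics/{n}0.png',c['color'][:,:,::-1]);print(n,c['vfov'],c['cx'],c['cy'],c['T'])
    for t in ['red_tub_center','yellow_tub_center','short_box_center','long_box_center','mat_red','mat_yellow','mat_green','mat_blue']:
        print(t,[(round(m['confidence'],2),m['box']) for m in masks_of(c,t)])
E
```

```text
pics
0.0 [0.17182274 0.60033085 0.23847739] [[ 9.61328308e-01 -2.75404466e-01 -5.13996100e-04]
 [-2.75404931e-01 -9.61325986e-01 -2.11462401e-03]
 [ 8.82590874e-05  2.17440498e-03 -9.99997632e-01]] 1.0010180576369603
side 42.989894330941894 254.30350644573326 199.8375771188688 [[-0.99920606 -0.03544802  0.01818472  0.48507692]
 [-0.03808     0.71559034 -0.69748146  0.85538718]
 [ 0.01171153 -0.69762018 -0.71637206  1.03093009]
 [ 0.          0.          0.          1.        ]]
red_tub_center [(0.78, [231.0, 147.8, 17.4, 19.7])]
yellow_tub_center [(0.86, [255.3, 146.6, 19.6, 24.8]), (0.58, [167.6, 177.5, 18.2, 41.7]), (0.56, [183.6, 171.2, 18.5, 23.2])]
short_box_center [(0.66, [228.2, 158.1, 45.1, 30.7])]
long_box_center [(0.92, [312.8, 122.3, 49.0, 42.1]), (0.56, [224.3, 171.4, 52.7, 27.1])]
mat_red [(0.77, [244.5, 141.3, 50.2, 17.1])]
mat_yellow [(0.82, [201.4, 277.6, 79.8, 39.2]), (0.57, [217.6, 340.2, 87.8, 43.8])]
mat_green [(0.63, [211.8, 221.4, 70.5, 32.3]), (0.58, [214.4, 337.9, 89.9, 45.5])]
mat_blue [(0.95, [218.3, 337.6, 86.0, 46.3])]
top 53.8338887855913 253.50985169597016 194.41289778527212 [[-0.01879549 -0.99506617  0.09741685  0.35281888]
 [-0.99963043  0.02061639  0.01771904 -0.02597576]
 [-0.01964    -0.09704781 -0.99508592  1.38519571]
 [ 0.          0.          0.          1.        ]]
red_tub_center [(0.61, [301.1, 158.5, 15.5, 15.4])]
yellow_tub_center [(0.53, [295.6, 131.5, 15.4, 17.7]), (0.48, [299.9, 178.5, 15.4, 16.0])]
short_box_center [(0.86, [295.5, 161.7, 19.3, 34.4])]
long_box_center [(0.71, [295.1, 158.0, 19.7, 47.1]), (0.64, [343.9, 237.8, 43.1, 44.0])]
mat_red [(0.64, [331.0, 165.4, 34.7, 50.5]), (0.64, [296.1, 158.4, 18.0, 48.4])]
mat_yellow [(0.65, [183.7, 157.1, 38.8, 55.5])]
mat_green [(0.92, [242.1, 159.7, 25.6, 52.0])]
mat_blue [(0.66, [149.7, 173.5, 20.1, 51.4])]
```

```bash
python3 - <<'E'
import cv2
for n in('side','top'):
    a=cv2.imread(f'pics/{n}0.png')
    a=cv2.resize(a,(800,600),interpolation=cv2.INTER_CUBIC); cv2.imwrite(f'pics/{n}0b.png',a)
E
```

```text
(no output)
```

View pics/side0b.png

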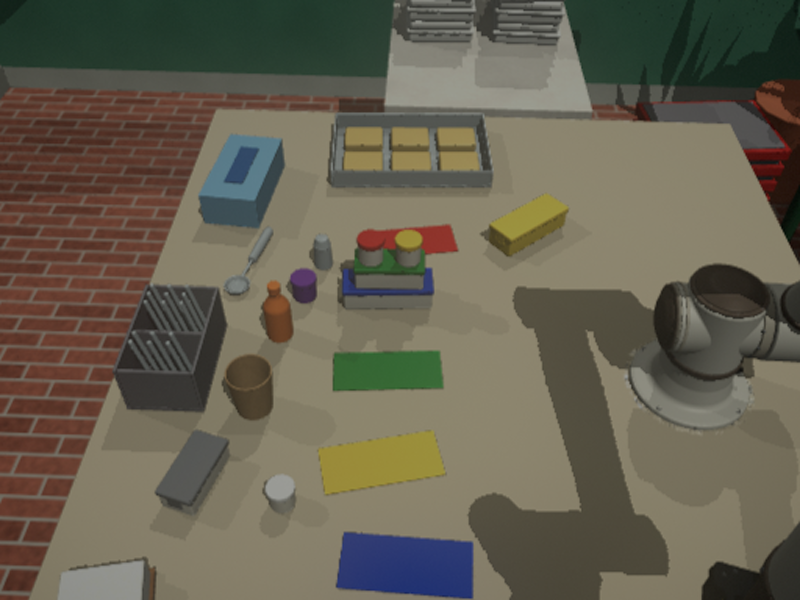

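View pics/top0b.png

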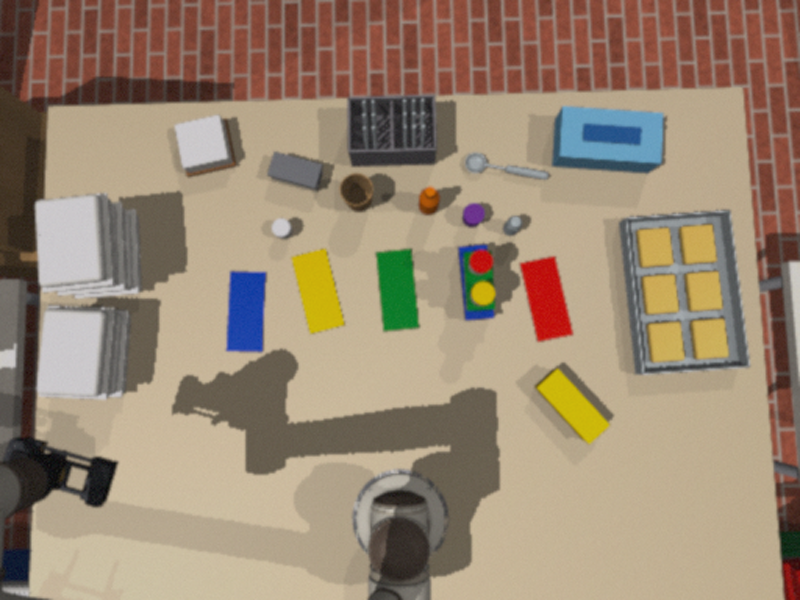

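Candidates (side view, 800x600 pixels):
- **Red tub:** lid at (371,240).
- **Yellow tub:** lid at (408,240). The purple cylinder (304,286), white pot (281,490) and salt shaker (322,250) are rejected.
- **Green box:** (390,262).
- **Blue box:** (388,285). The yellow brick (528,222) and the light-blue tissue box (243,180) are rejected.

Mats in the top view: blue (246,311), yellow (319,291), green (398,290), red (546,299).

Next I measure by colour from both views.

```bash
cat >h.py <<'E'
import numpy as np,cv2
from station import *
def ray(c,uv):
    f=c['color'].shape[0]/2/np.tan(np.radians(c['vfov'])/2)
    uv=np.atleast_2d(uv).astype(float)
    d=np.c_[(uv[:,0]-c['cx'])/f,(uv[:,1]-c['cy'])/f,np.ones(len(uv))]@c['T'][:3,:3].T
    return c['T'][:3,3],d
def plane(c,uv,z):
    o,d=ray(c,uv); return (o+d*((z-o[2])/d[:,2])[:,None])[:,:2]
HUE={'red':[(0,6),(174,180)],'yellow':[(22,32)],'green':[(50,75)],'blue':[(112,128)]}
def blobs(c,col,amin=40):
    h=cv2.cvtColor(c['color'],cv2.COLOR_RGB2HSV);m=np.zeros(h.shape[:2],np.uint8)
    for a,b in HUE[col]: m|=cv2.inRange(h,(a,130,60),(b,255,255))
    n,l,s,ce=cv2.connectedComponentsWithStats(m)
    return [(l==i,s[i],ce[i]) for i in range(1,n) if s[i][4]>=amin]
def rect(c,mask,z):
    # upsampled contour projected on plane, min-area rect -> centre, sizes, long-axis angle (deg)
    cs,_=cv2.findContours(cv2.resize(mask.astype(np.uint8)*255,None,fx=4,fy=4,interpolation=cv2.INTER_LINEAR)//128,0,2)
    p=(max(cs,key=len)[:,0].astype(float)+.5)/4-.5
    P=plane(c,p,z).astype(np.float32)
    (x,y),(w,h),a=cv2.minAreaRect(P*1000)
    b=a if w>h else a+90
    return np.round([x,y,max(w,h),min(w,h),(b+90)%180-90],1)
def tri(c1,u1,c2,u2):
    o1,d1=ray(c1,u1);o2,d2=ray(c2,u2);d1=d1[0];d2=d2[0]
    t=np.linalg.lstsq(np.c_[d1,-d2],o2-o1,rcond=None)[0]
    p,q=o1+t[0]*d1,o2+t[1]*d2
    return np.round((p+q)*500,1),round(np.linalg.norm(p-q)*1000,1)
E
python3 - <<'E'
from h import *
for n in('top','side'):
    c=capture(n)
    for col in HUE:
        for m,s,ce in blobs(c,col):
            if s[4]<2500: print(n,col,s,ce.round(1),*[(z,rect(c,m,z/1000).tolist()) for z in (3,50,100,150)])
E
```

```text
top red [22  0  8 19 82] [25.9  8.9] (3, [1234.2, 874.4, 77.3, 30.1, -1.9]) (50, [1204.2, 843.8, 74.7, 29.1, -1.9]) (100, [1172.4, 811.2, 71.9, 28.0, -1.9]) (150, [1140.5, 778.6, 69.1, 26.9, -1.9])
top red [44  0  7 19 83] [47.3  9. ] (3, [1231.6, 789.0, 77.4, 26.4, -1.1]) (50, [1201.8, 761.3, 74.7, 25.5, -1.1]) (100, [1170.0, 731.8, 71.9, 24.6, -1.1]) (150, [1138.2, 702.3, 69.1, 23.6, -1.1])
top red [65  0  8 18 89] [68.6  8.6] (3, [1231.0, 705.7, 73.3, 29.6, -3.2]) (50, [1201.1, 680.8, 70.8, 28.5, -3.2]) (100, [1169.4, 654.3, 68.2, 27.5, -3.2]) (150, [1137.6, 627.8, 65.5, 26.4, -3.2])
top red [87  0  7 17 66] [89.7  8.4] (3, [1230.5, 621.5, 69.9, 26.5, 1.4]) (50, [1200.7, 599.5, 67.5, 25.6, 1.4]) (100, [1168.9, 576.1, 65.0, 24.7, 1.4]) (150, [1137.2, 552.6, 62.5, 23.7, 1.4])
top red [108   0   7  17  62] [111.4   8.7] (3, [1227.9, 537.7, 68.8, 26.5, -1.8]) (50, [1198.1, 518.5, 66.4, 25.6, -1.8]) (100, [1166.5, 498.2, 63.9, 24.6, -1.8]) (150, [1134.8, 477.8, 61.4, 23.6, -1.8])
top red [129   0   8  16  66] [132.9   8.6] (3, [1227.1, 455.0, 64.9, 30.3, 0.7]) (50, [1197.3, 438.6, 62.7
[... 27140 characters left out ...]
6.4, -242.1, 62.2, 49.4, -89.1]) (150, [495.8, -183.2, 58.8, 46.7, -89.1])
side yellow [ 204  276   81   40 2223] [242.8 295.5] (3, [526.0, 183.9, 190.5, 86.6, 13.4]) (50, [524.1, 214.6, 181.8, 82.7, 13.4]) (100, [522.1, 247.3, 172.6, 78.5, 13.4]) (150, [520.1, 280.0, 163.3, 74.3, 13.4])
side blue [220 173  44  15 108] [230.1 182.9] (3, [554.6, -230.9, 132.4, 65.9, 4.9]) (50, [551.4, -181.2, 126.4, 62.9, 4.9]) (100, [548.0, -128.4, 119.9, 59.7, 4.9]) (150, [544.6, -75.5, 113.5, 56.5, 4.9])
side blue [270 172   7  15  59] [273.5 179.4] (3, [453.7, -237.5, 68.2, 19.8, 83.7]) (50, [455.1, -187.5, 65.0, 18.9, 83.7]) (100, [456.7, -134.4, 61.7, 18.0, 83.7]) (150, [458.2, -81.2, 58.4, 17.0, 83.7])
```

```bash
python3 - <<'E'
from h import *
t=capture('top');s=capture('side')
print('yel',tri(t,[308.9,187.3],s,[261.1,153.6]),'red',tri(t,[307.7,167.1],s,[237.6,153.6]))
for col,z in (('green',3),('blue',3),('green',100)):
    for c,n in((t,'top'),(s,'side')):
        for m,st,ce in blobs(c,col,100):
            r_=rect(c,m,z/1000)
            if 300<r_[0]<700 and r_[2]<220: print(n,col,z,st,r_.tolist())
h=cv2.cvtColor(s['color'],cv2.COLOR_RGB2HSV)
for (u,v) in((388//1.5625,370//1.5625),(405//1.5625,565//1.5625),(371//1.5625,240//1.5625),(390//1.5625,264//1.5625)): print(h[int(v),int(u)])
E
```

```text
yel (array([ 494.6, -186.6,  146.4]), np.float64(1.6)) red (array([ 561.2, -184.9,  145.1]), np.float64(0.3))
top green 3 [ 242  160   26   51 1061] [522.9, -3.8, 185.8, 82.2, 4.2]
top green 3 [297 162  20  36 199] [539.5, -196.6, 136.2, 65.6, 2.3]
top blue 3 [146 174  24  51 693] [479.3, 354.0, 186.7, 83.4, -2.4]
side blue 3 [220 173  46  15 112] [551.5, -231.0, 138.3, 66.5, 5.0]
side blue 3 [ 216  341   86   42 2963] [481.3, 354.6, 188.2, 84.7, -2.0]
top green 100 [ 242  160   26   51 1061] [511.0, -5.4, 172.8, 76.5, 4.2]
top green 100 [297 162  20  36 199] [526.4, -184.6, 126.6, 61.0, 2.3]
[ 59 124 103]
[114 166 114]
[  2 177 141]
[ 57 123  95]
```

```bash
cat >>h.py <<'E'
def go(x,y,zg,yaw):
    """remaining turn about tool z, then shift in the turned tool frame (mm) to put grasp point at x,y,zg (mm)"""
    s=sense();R=s['ee_rot'];p=np.array(s['tcp_pos'])*1000
    cy=np.degrees(np.arctan2(R[1,0],R[0,0])); a=np.radians(yaw)
    d=np.array([x,y,zg-2])-p
    X=np.array([np.cos(a),np.sin(a)]);Y=np.array([np.sin(a),-np.cos(a)])
    print('t',round(s['time_s'],2),'tcp',p.round(1),'yaw',cy.round(2),'w',round(s['gripper_width'],3),'F',np.round(s['wrist_force'],1),
     '| turn',round(-np.radians(yaw-cy),3),'shift',np.round([X@d[:2],Y@d[:2],-d[2]],1),'tilt',R[:2,2].round(4))
E
python3 - <<'E'
import cv2
a=cv2.imread('pics/side0.png')[135:205,200:300]; cv2.imwrite('pics/crop1.png',cv2.resize(a,(700,490),interpolation=cv2.INTER_CUBIC))
E
```

```text
(no output)
```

View pics/crop1.png

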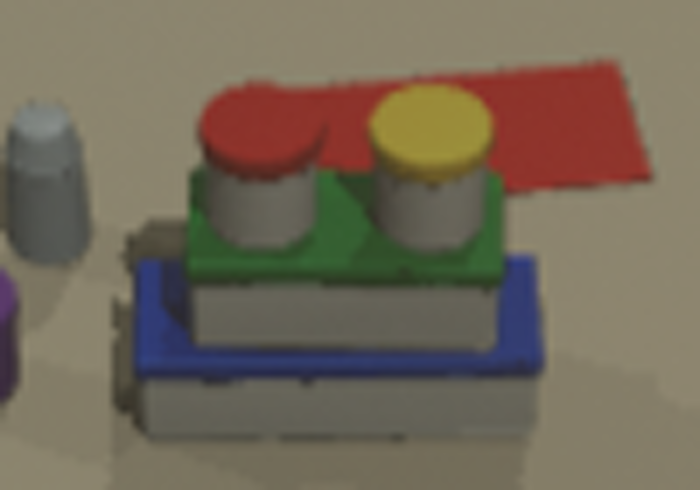

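>>> apply_moves:
  steps:
    - [[1, 0, 0, 0, 0, 0, -0.155], [1, 0, 0, 0, 0, 0, -0.155], [1, 26, 56, 0, 0, 0, 0], [1, 26, 56, 0, 0, 0, 0], [1, 26, 56, 0, 0, 0, 0], [1, 26, 56, 0, 0, 0, 0], [1, 26, 56, 0, 0, 0, 0], [1, 26, 56, 0, 0, 0, 0], [1, 26, 56, 0, 0, 0, 0], [1, 26, 56, 0, 0, 0, 0], [1, 26, 56, 0, 0, 0, 0], [1, 26, 56, 0, 0, 0, 0]]

```text
time_s: 2.6
tcp_pos: [0.4501, 0.0474, 0.2401]
ee_rot: [[0.999, 0.032, 0.002], [0.032, -0.999, 0.001], [0.002, -0.001, -1.0]]
wrist_force: [2.0, 1.0, -0.4]
gripper_width: 1.004
```

```bash
python3 -c "
from h import *
go(560.5,-185,240,1.8)"
```

```text
t 2.6 tcp [450.1  47.4 240.1] yaw 1.81 w 1.004 F [ 2.   1.  -0.4] | turn 0.0 shift [103.1 235.8   2.1] tilt [0.0016 0.0006]
```

Crop: red-lidded tub at (263,130), yellow-lidded at (430,130), on the green box, on the blue box. That's the right stack.

>>> apply_moves:
  steps:
    - [[1, 26, 59, 0, 0, 0, 0], [1, 26, 59, 0, 0, 0, 0], [1, 26, 59, 0, 0, 0, 0], [1, 25, 59, 0, 0, 0, 0], [1, 0, 0, 30, 0, 0, 0], [1, 0, 0, 30, 0, 0, 0], [1, 0, 0, 30, 0, 0, 0], [1, 0, 0, 22, 0, 0, 0], [1, 0, 0, 0, 0, 0, 0]]

```text
time_s: 3.72
tcp_pos: [0.5552, -0.1766, 0.1258]
ee_rot: [[1.0, 0.031, -0.004], [0.031, -1.0, 0.0], [-0.004, -0.0, -1.0]]
wrist_force: [-0.0, 0.5, 1.4]
gripper_width: 0.997
```

```bash
python3 - <<'E'
from h import *
go(560.5,-185,130,1.8)
c=capture('side');cv2.imwrite('pics/crop2.png',cv2.resize(c['color'][105:215,170:330,::-1],(800,550),interpolation=cv2.INTER_CUBIC))
E
```

```text
t 3.73 tcp [ 555.2 -176.6  125.8] yaw 1.78 w 0.997 F [-0.   0.5  1.4] | turn -0.0 shift [ 5.   8.6 -2.2] tilt [-0.0043  0.0003]
```

View pics/crop2.png

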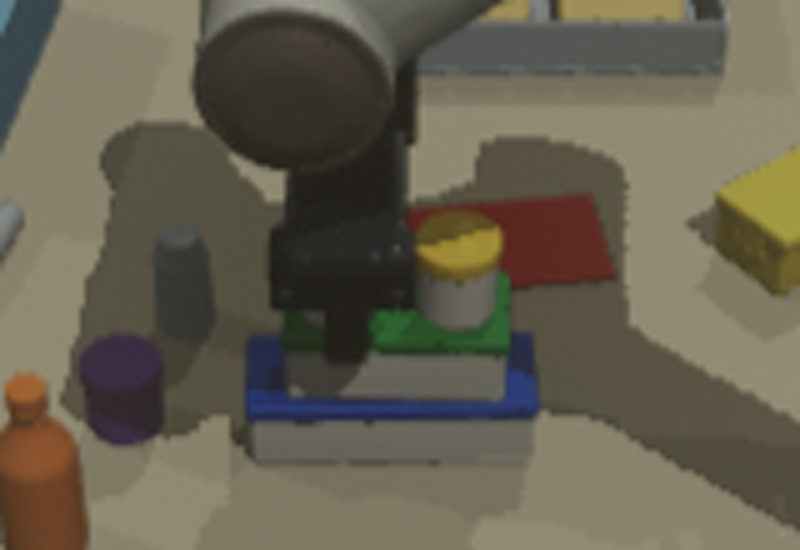

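>>> apply_moves:
  steps:
    - [[1, 5, 8.5, -2, 0, 0, 0], [1, 0, 0, 0, 0, 0, 0], [1, 0, 0, 0, 0, 0, 0]]

```text
time_s: 4.15
tcp_pos: [0.562, -0.1852, 0.1302]
ee_rot: [[1.0, 0.031, 0.001], [0.031, -1.0, -0.0], [0.001, 0.0, -1.0]]
wrist_force: [0.8, -0.8, 1.1]
gripper_width: 0.998
```

```bash
python3 -c "
from h import *
go(560.5,-185,130,1.8)"
```

```text
t 4.15 tcp [ 562.  -185.2  130.2] yaw 1.77 w 0.998 F [ 0.8 -0.8  1.1] | turn -0.001 shift [-1.4 -0.2  2.2] tilt [ 0.0012 -0.    ]
```

>>> apply_moves:
  steps:
    - [[0, 0, 0, 0, 0, 0, 0], [0, 0, 0, 0, 0, 0, 0], [0, 0, 0, 0, 0, 0, 0], [0, 0, 0, 0, 0, 0, 0], [0, 0, 0, 0, 0, 0, 0], [0, 0, 0, 0, 0, 0, 0]]

```text
time_s: 4.9
tcp_pos: [0.5616, -0.185, 0.1295]
ee_rot: [[1.0, 0.031, -0.0], [0.031, -1.0, 0.0], [-0.0, -0.0, -1.0]]
wrist_force: [0.4, -0.2, -0.2]
gripper_width: 0.565
```

```bash
python3 -c "
from h import *
go(495,-352,230,1.8)"
```

```text
t 4.9 tcp [ 561.6 -185.   129.5] yaw 1.79 w 0.565 F [ 0.4 -0.2 -0.2] | turn -0.0 shift [-71.8 164.9 -98.5] tilt [-0.0001  0.0001]
```

>>> apply_moves:
  steps:
    - [[0, 0, 0, -15, 0, 0, 0], [0, 0, 0, -30, 0, 0, 0], [0, 0, 0, -15, 0, 0, 0], [0, -9, 20, 0, 0, 0, 0], [0, -18, 42, 0, 0, 0, 0], [0, -18, 42, 0, 0, 0, 0], [0, -18, 42, 0, 0, 0, 0], [0, -9, 19, 0, 0, 0, 0], [0, 0, 0, 0, 0, 0, 0], [0, 0, 0, 0, 0, 0, 0]]

```text
time_s: 6.15
tcp_pos: [0.4948, -0.3517, 0.1892]
ee_rot: [[1.0, 0.031, -0.001], [0.031, -1.0, 0.001], [-0.001, -0.001, -1.0]]
wrist_force: [0.9, -0.3, 0.3]
gripper_width: 0.567
```

```bash
python3 -c "
from h import *
go(495,-352,35.5,1.8)"
```

```text
t 6.15 tcp [ 494.8 -351.7  189.2] yaw 1.8 w 0.567 F [ 0.9 -0.3  0.3] | turn 0.0 shift [  0.2   0.3 155.7] tilt [-0.0005  0.0006]
```

>>> apply_moves:
  steps:
    - [[0, 0, 0, 35, 0, 0, 0], [0, 0, 0, 45, 0, 0, 0], [0, 0, 0, 40, 0, 0, 0], [0, 0, 0, 18, 0, 0, 0], [0, 0, 0, 8, 0, 0, 0], [0, 0, 0, 5, 0, 0, 0], [0, 0, 0, 2, 0, 0, 0], [0, 0, 0, 1, 0, 0, 0], [0, 0, 0, 0, 0, 0, 0], [0, 0, 0, 0, 0, 0, 0]]

```text
time_s: 7.4
tcp_pos: [0.495, -0.3523, 0.0359]
ee_rot: [[1.0, 0.031, 0.001], [0.031, -1.0, -0.0], [0.001, 0.0, -1.0]]
wrist_force: [0.2, 0.3, 0.1]
gripper_width: 0.569
```

```bash
python3 -c "
from h import *
go(495,-352,35.5,1.8)"
```

```text
t 7.4 tcp [ 495.  -352.3   35.9] yaw 1.78 w 0.569 F [0.2 0.3 0.1] | turn -0.0 shift [ 0.  -0.3  2.4] tilt [ 0.0006 -0.0003]
```

Lower the last 3 mm until it presses lightly, then release.

>>> apply_moves:
  steps:
    - [[0, 0, 0, 1, 0, 0, 0], [0, 0, 0, 1, 0, 0, 0], [0, 0, 0, 1, 0, 0, 0], [0, 0, 0, 0, 0, 0, 0], [0, 0, 0, 0, 0, 0, 0]]

```text
time_s: 8.02
tcp_pos: [0.4949, -0.3522, 0.0325]
ee_rot: [[1.0, 0.031, 0.0], [0.031, -1.0, -0.0], [0.0, 0.0, -1.0]]
wrist_force: [0.8, -0.3, -0.1]
gripper_width: 0.568
```

```bash
python3 -c "
from h import *
go(495,-352,35.5,1.8)"
```

```text
t 8.03 tcp [ 494.9 -352.2   32.5] yaw 1.79 w 0.568 F [ 0.8 -0.3 -0.1] | turn -0.0 shift [ 0.1 -0.2 -1. ] tilt [ 0. -0.]
```

>>> apply_moves:
  steps:
    - [[1, 0, 0, 0, 0, 0, 0], [1, 0, 0, 0, 0, 0, 0], [1, 0, 0, 0, 0, 0, 0], [1, 0, 0, -20, 0, 0, 0], [1, 0, 0, -45, 0, 0, 0], [1, 0, 0, -50, 0, 0, 0], [1, 0, 0, -50, 0, 0, 0], [1, 0, 0, -20, 0, 0, 0], [1, 0, 0, 0, 0, 0, 0]]

```text
time_s: 9.15
tcp_pos: [0.4956, -0.3525, 0.2196]
ee_rot: [[1.0, 0.031, 0.004], [0.031, -1.0, -0.002], [0.004, 0.002, -1.0]]
wrist_force: [0.4, -0.2, -0.0]
gripper_width: 1.0
```

```bash
python3 -c "
from h import *
go(494.2,-186,220,1.8)
t=capture('top')
for z in (.053,):
  for m,s,ce in blobs(t,'red',100):
    if 280<ce[0]<400 and ce[1]>130: print(s,rect(t,m,z))
for m,s,ce in blobs(t,'yellow',100):
    if 280<ce[0]<330: print(s,rect(t,m,.15))
for n in masks_of(t,'red_tub_center'):print(n['confidence'],n['box'],plane(t,[n['box'][0]+n['box'][2]/2,n['box'][1]+n['box'][3]/2],.053))
"
```

```text
t 9.15 tcp [ 495.6 -352.5  219.6] yaw 1.79 w 1.0 F [ 0.4 -0.2 -0. ] | turn -0.0 shift [   3.8 -166.4    1.6] tilt [ 0.0043 -0.0017]
[341 192  26  27 511] [ 439.8 -349.    83.8   83.1   10.2]
```

>>> apply_moves:
  steps:
    - [[1, 0, -25, 0, 0, 0, 0], [1, 1, -45, 0, 0, 0, 0], [1, 1, -45, 0, 0, 0, 0], [1, 1, -35, 0, 0, 0, 0], [1, 1, -16, 0, 0, 0, 0], [1, 0, 0, 0, 0, 0, 0], [1, 0, 0, 0, 0, 0, 0]]

```text
time_s: 10.12
tcp_pos: [0.4936, -0.1868, 0.217]
ee_rot: [[1.0, 0.03, -0.001], [0.03, -1.0, -0.0], [-0.001, 0.0, -1.0]]
wrist_force: [0.4, -0.6, -0.2]
gripper_width: 1.0
```

```bash
python3 - <<'E'
from h import *
go(494.2,-186,130,1.8)
t=capture('top');s=capture('side')
for c,n in((t,'top'),(s,'side')):
  for z in (.053,.15,.1):
    for col in('red','yellow','green'):
      for m,st,ce in blobs(c,col,40):
        q=rect(c,m,z)
        if 380<q[0]<640 and -450<q[1]<-100 and q[2]<250: print(n,z,col,st,q)
a=np.hstack([cv2.resize(c['color'][90:240,p:p+160,::-1],(400,375),interpolation=cv2.INTER_CUBIC) for c,p in((t,260),(s,190))]);cv2.imwrite('pics/3.png',a)
E
```

```text
t 10.12 tcp [ 493.6 -186.8  217. ] yaw 1.75 w 1.0 F [ 0.4 -0.6 -0.2] | turn -0.001 shift [ 0.6 -0.8 89. ] tilt [-0.001  -0.0001]
top 0.053 red [339 164  28  55 759] [ 489.2 -340.5  184.1   83.9   10.2]
top 0.053 green [299 193  18   5  52] [ 477.2 -192.8   62.6   16.8   88.8]
top 0.15 red [339 164  28  55 759] [ 479.3 -317.6  170.7   77.8   10.2]
top 0.15 green [299 193  18   5  52] [ 468.2 -180.6   58.1   15.6   88.8]
top 0.1 red [339 164  28  55 759] [ 484.4 -329.4  177.6   81.    10.2]
top 0.1 green [299 193  18   5  52] [ 472.8 -186.9   60.4   16.2   88.8]
side 0.053 red [267 140  26  22 348] [ 441.6 -316.3  111.1   68.9  -80.4]
side 0.053 red [232 147  22  12 225] [ 554.1 -299.4   67.9   56.     3. ]
side 0.053 yellow [253 148  17  13 163] [ 496.6 -295.3   60.4   52.2  -87. ]
side 0.053 green [227 161  31  12 241] [ 551.  -227.7   93.7   51.    -8.4]
side 0.15 red [267 140  26  22 348] [ 445.9 -200.1  100.1   62.1  -80.4]
side 0.15 red [232 147  22  12 225] [ 547.3 -184.9   61.1   50.5    3. ]
side 0.15 yellow [253 148  17  13 163] [ 495.4 -181.2   54.4   47.1  -87. ]
side 0.15 green [227 161  31  12 241] [ 544.4 -120.2   84.4   45.9   -8.4]
side 0.1 red [267 140  26  22 348] [ 443.7 -260.   105.8   65.6  -80.4]
side 0.1 red [232 147  22  12 225] [ 550.8 -243.9   64.6   53.3    3. ]
side 0.1 yellow [253 148  17  13 163] [ 496.  -240.    57.5   49.7  -87. ]
side 0.1 green [227 161  31  12 241] [ 547.8 -175.6   89.2   48.5   -8.4]
```

View pics/3.png

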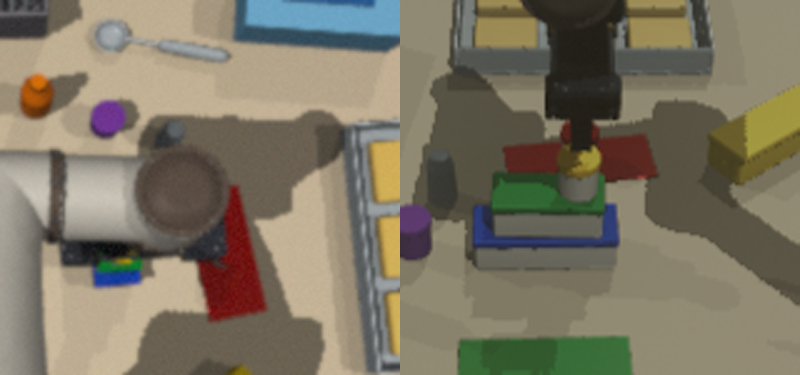

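The picture shows the red tub upright on its mat, at (580,130) in the right panel. The yellow tub still stands on the green box at (578,170), and the box hasn't moved. Next I grasp the yellow tub.

>>> apply_moves:
  steps:
    - [[1, 0.5, -1, 30, 0, 0, 0], [1, 0, 0, 35, 0, 0, 0], [1, 0, 0, 20, 0, 0, 0], [1, 0, 0, 3, 0, 0, 0], [1, 0, 0, 0, 0, 0, 0], [1, 0, 0, 0, 0, 0, 0], [0, 0, 0, 0, 0, 0, 0], [0, 0, 0, 0, 0, 0, 0], [0, 0, 0, 0, 0, 0, 0], [0, 0, 0, 0, 0, 0, 0], [0, 0, 0, 0, 0, 0, 0]]

```text
time_s: 11.6
tcp_pos: [0.4942, -0.1851, 0.1296]
ee_rot: [[1.0, 0.031, -0.0], [0.031, -1.0, -0.0], [-0.0, 0.0, -1.0]]
wrist_force: [-0.8, 0.1, 0.2]
gripper_width: 0.566
```

```bash
python3 -c "
from h import *
go(525,184,185,1.8)"
```

```text
t 11.6 tcp [ 494.2 -185.1  129.6] yaw 1.8 w 0.566 F [-0.8  0.1  0.2] | turn -0.0 shift [  42.4 -368.   -53.4] tilt [-0.0001 -0.0001]
```

>>> apply_moves:
  steps:
    - [[0, 0, 0, -15, 0, 0, 0], [0, 0, 0, -30, 0, 0, 0], [0, 0, 0, -15, 0, 0, 0], [0, 3, -25, 0, 0, 0, 0], [0, 6, -50, 0, 0, 0, 0], [0, 6, -55, 0, 0, 0, 0], [0, 6, -55, 0, 0, 0, 0], [0, 6, -55, 0, 0, 0, 0], [0, 6, -55, 0, 0, 0, 0], [0, 6, -50, 0, 0, 0, 0], [0, 3, -23, 0, 0, 0, 0], [0, 0, 0, 0, 0, 0, 0]]

```text
time_s: 13.1
tcp_pos: [0.5245, 0.1851, 0.1893]
ee_rot: [[0.999, 0.033, -0.001], [0.033, -0.999, -0.0], [-0.001, 0.0, -1.0]]
wrist_force: [-0.5, -0.0, -1.0]
gripper_width: 0.564
```

>>> apply_moves:
  steps:
    - [[0, 0, 0, 0, 0, 0, 0], [0, 0, 0, 30, 0, 0, 0], [0, 0, 0, 45, 0, 0, 0], [0, 0, 0, 35, 0, 0, 0], [0, 0, 0, 20, 0, 0, 0], [0, 0, 0, 10, 0, 0, 0], [0, 0, 0, 0, 0, 0, 0], [0, 0, 0, 0, 0, 0, 0]]

```text
time_s: 14.1
tcp_pos: [0.5254, 0.1841, 0.0506]
ee_rot: [[1.0, 0.031, 0.002], [0.031, -1.0, 0.001], [0.002, -0.001, -1.0]]
wrist_force: [0.1, -0.9, -0.7]
gripper_width: 0.571
```

```bash
python3 -c "
from h import *
go(525,184,35.5,1.8)"
```

```text
t 14.1 tcp [525.4 184.1  50.6] yaw 1.77 w 0.571 F [ 0.1 -0.9 -0.7] | turn -0.0 shift [-0.4  0.1 17.1] tilt [0.0018 0.001 ]
```

>>> apply_moves:
  steps:
    - [[0, 0, 0, 8, 0, 0, 0], [0, 0, 0, 5, 0, 0, 0], [0, 0, 0, 3, 0, 0, 0], [0, 0, 0, 1, 0, 0, 0], [0, 0, 0, 0, 0, 0, 0], [0, 0, 0, 0, 0, 0, 0]]

```text
time_s: 14.85
tcp_pos: [0.5248, 0.1842, 0.0326]
ee_rot: [[1.0, 0.031, 0.0], [0.031, -1.0, 0.0], [0.0, -0.0, -1.0]]
wrist_force: [-0.8, -0.1, -1.2]
gripper_width: 0.568
```

```bash
python3 -c "
from h import *
go(525,184,34.5,1.8)"
```

```text
t 14.85 tcp [524.8 184.2  32.6] yaw 1.79 w 0.568 F [-0.8 -0.1 -1.2] | turn -0.0 shift [0.2 0.2 0.1] tilt [0.0004 0.0002]
```

Release, rise, then move back a little so the cameras can see the stack and both tubs.

>>> apply_moves:
  steps:
    - [[1, 0, 0, 0, 0, 0, 0], [1, 0, 0, 0, 0, 0, 0], [1, 0, 0, 0, 0, 0, 0], [1, 0, 0, -20, 0, 0, 0], [1, 0, 0, -40, 0, 0, 0], [1, 0, 0, -40, 0, 0, 0], [1, 0, 0, -20, 0, 0, 0], [1, 0, -50, 0, 0, 0, 0], [1, 0, -60, 0, 0, 0, 0], [1, 0, -30, 0, 0, 0, 0], [1, 0, 0, 0, 0, 0, 0], [1, 0, 0, 0, 0, 0, 0]]

```text
time_s: 16.35
tcp_pos: [0.52, 0.3231, 0.1522]
ee_rot: [[1.0, 0.031, -0.001], [0.031, -1.0, -0.001], [-0.001, 0.001, -1.0]]
wrist_force: [-0.3, -0.5, -0.4]
gripper_width: 1.0
```

```bash
python3 - <<'E'
from h import *
go(527,-185,130,1.8)
HUE['green']=[(48,75)]
t=capture('top');s=capture('side')
for c,n in((t,'top'),(s,'side')):
  for col,z in(('red',.053),('yellow',.053),('green',.1),('blue',.05)):
      for m,st,ce in blobs(c,col,40):
        q=rect(c,m,z)
        if 380<q[0]<640 and -450<q[1]<320 and q[2]<250: print(n,z,col,st,q)
a=np.hstack([cv2.resize(c['color'][y:y+p*7//8,x:x+p,::-1],(400,350),interpolation=cv2.INTER_CUBIC) for c,x,y,p in((t,130,90,260),(s,150,120,180))]);cv2.imwrite('pics/4.png',a)
E
```

```text
t 16.35 tcp [520.  323.1 152.2] yaw 1.76 w 1.0 F [-0.3 -0.5 -0.4] | turn -0.001 shift [ -8.9 508.1  24.2] tilt [-0.001  -0.0009]
top 0.053 red [ 333  164   33   55 1165] [ 489.4 -339.8  184.8   83.9   10.4]
top 0.053 yellow [ 187  159   33   55 1167] [518.4 177.  186.   85.2  13.4]
top 0.1 green [ 241  160   26   51 1059] [511.   -4.7 172.7  77.    4.2]
top 0.1 green [297 161  20  37 639] [ 527.7 -184.6  128.6   62.5    1.7]
top 0.05 blue [294 158   9  27  41] [ 564.2 -162.3   96.5   31.2   -1.7]
top 0.05 blue [298 199  18   5  43] [ 455.1 -189.    63.5   15.6  -87.8]
side 0.053 red [254 138  39  24 504] [ 462.3 -320.7  124.7  105.8  -78.5]
side 0.053 red [232 147  27  12 252] [ 546.8 -299.8   82.5   56.     3. ]
side 0.053 yellow [259 277  26  31 577] [466.  202.8  82.2  61.7 -76.3]
side 0.053 yellow [204 285  21  31 520] [588.7 232.2  81.9  47.8 -76.5]
side 0.05 blue [265 172  12  16  83] [ 465.5 -185.6   68.5   34.   -89.6]
```

View pics/4.png

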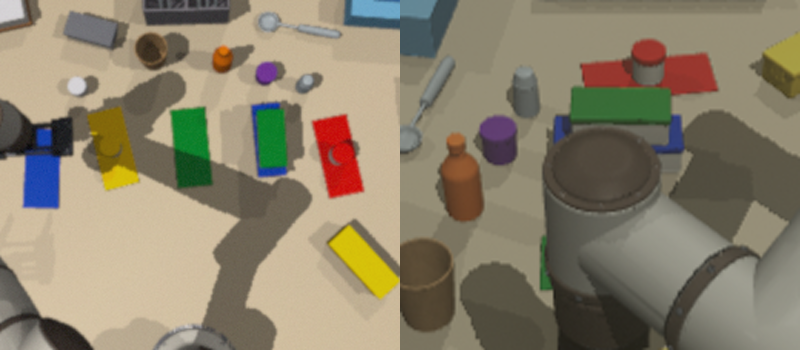

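Both tubs stand on their mats: in the top panel, red at (342,155) and yellow at (108,147). The green box measures 128.6x62.5 at (527.7,-184.6), yaw 1.7°.

>>> apply_moves:
  steps:
    - [[1, 0, 25, 0, 0, 0, 0], [1, -1, 50, 0, 0, 0, 0], [1, -1, 56, 0, 0, 0, 0], [1, -1, 56, 0, 0, 0, 0], [1, -1, 56, 0, 0, 0, 0], [1, -1, 56, 0, 0, 0, 0], [1, -1, 56, 0, 0, 0, 0], [1, -1, 56, 0, 0, 0, 0], [1, -1, 56, 0, 0, 0, 0], [1, 0, 40, 0, 0, 0, 0], [1, 0, 0, 0, 0, 0, 0], [1, 0, 0, 0, 0, 0, 0]]

```text
time_s: 17.95
tcp_pos: [0.5269, -0.1837, 0.1526]
ee_rot: [[1.0, 0.029, -0.0], [0.029, -1.0, 0.0], [-0.0, -0.0, -1.0]]
wrist_force: [0.2, -0.3, 0.8]
gripper_width: 1.001
```

```bash
python3 -c "
from h import *
go(527.5,-184.7,78,1.8)"
```

```text
t 17.95 tcp [ 526.9 -183.7  152.6] yaw 1.69 w 1.001 F [ 0.2 -0.3  0.8] | turn -0.002 shift [ 0.5  1.  76.6] tilt [-0.0004  0.0002]
```

>>> apply_moves:
  steps:
    - [[1, 0.5, 1, 25, 0, 0, 0], [1, 0, 0, 30, 0, 0, 0], [1, 0, 0, 16, 0, 0, 0], [1, 0, 0, 4, 0, 0, 0], [1, 0, 0, 0, 0, 0, 0], [1, 0, 0, 0, 0, 0, 0], [0, 0, 0, 0, 0, 0, 0], [0, 0, 0, 0, 0, 0, 0], [0, 0, 0, 0, 0, 0, 0], [0, 0, 0, 0, 0, 0, 0], [0, 0, 0, 0, 0, 0, 0]]

```text
time_s: 19.32
tcp_pos: [0.5287, -0.1842, 0.0777]
ee_rot: [[1.0, 0.031, 0.0], [0.031, -1.0, -0.0], [0.0, 0.0, -1.0]]
wrist_force: [-0.7, -1.2, 1.1]
gripper_width: 0.706
```

```bash
python3 -c "
from h import *
go(522.5,-3.5,130,4.3)"
```

```text
t 19.32 tcp [ 528.7 -184.2   77.7] yaw 1.79 w 0.706 F [-0.7 -1.2  1.1] | turn -0.044 shift [   7.3 -180.7  -50.3] tilt [ 0.0002 -0.0002]
```

>>> apply_moves:
  steps:
    - [[0, 0, 0, -10, 0, 0, 0], [0, 0, 0, -25, 0, 0, 0], [0, 0, 0, -15, 0, 0, 0], [0, 0, 0, 0, 0, 0, -0.022], [0, 0, 0, 0, 0, 0, -0.022], [0, 1, -25, 0, 0, 0, 0], [0, 2, -45, 0, 0, 0, 0], [0, 2, -50, 0, 0, 0, 0], [0, 2, -40, 0, 0, 0, 0], [0, 1, -21, 0, 0, 0, 0], [0, 0, 0, 0, 0, 0, 0], [0, 0, 0, 0, 0, 0, 0]]

```text
time_s: 20.82
tcp_pos: [0.5225, -0.0033, 0.1269]
ee_rot: [[0.997, 0.075, -0.002], [0.075, -0.997, -0.0], [-0.002, 0.0, -1.0]]
wrist_force: [-0.7, -0.1, -3.1]
gripper_width: 0.712
```

```bash
python3 -c "
from h import *
go(523.5,-3.5,32.7,4.3)"
```

```text
t 20.82 tcp [522.5  -3.3 126.9] yaw 4.31 w 0.712 F [-0.7 -0.1 -3.1] | turn 0.0 shift [ 1.   0.2 96.2] tilt [-0.0016 -0.0004]
```

>>> apply_moves:
  steps:
    - [[0, 1, 0, 25, 0, 0, 0], [0, 0, 0, 35, 0, 0, 0], [0, 0, 0, 18, 0, 0, 0], [0, 0, 0, 8, 0, 0, 0], [0, 0, 0, 4, 0, 0, 0], [0, 0, 0, 2, 0, 0, 0], [0, 0, 0, 1, 0, 0, 0], [0, 0, 0, 1, 0, 0, 0], [0, 0, 0, 0, 0, 0, 0], [0, 0, 0, 0, 0, 0, 0]]

```text
time_s: 22.08
tcp_pos: [0.5241, -0.0028, 0.0337]
ee_rot: [[0.997, 0.075, 0.0], [0.075, -0.997, 0.0], [0.0, -0.0, -1.0]]
wrist_force: [-0.2, -0.0, -2.8]
gripper_width: 0.71
```

```bash
python3 -c "
from h import *
go(523.5,-3.5,32.7,4.3)"
```

```text
t 22.07 tcp [524.1  -2.8  33.7] yaw 4.32 w 0.71 F [-0.2 -0.  -2.8] | turn 0.0 shift [-0.6  0.7  3. ] tilt [0.0003 0.    ]
```

Still held (−2.8 N is the box's weight). I'll lower the last 3 mm.

>>> apply_moves:
  steps:
    - [[0, 0, 0.5, 1, 0, 0, 0], [0, 0, 0, 1, 0, 0, 0], [0, 0, 0, 1, 0, 0, 0], [0, 0, 0, 0, 0, 0, 0], [0, 0, 0, 0, 0, 0, 0]]

```text
time_s: 22.7
tcp_pos: [0.524, -0.0034, 0.0307]
ee_rot: [[0.997, 0.075, -0.0], [0.075, -0.997, -0.0], [-0.0, 0.0, -1.0]]
wrist_force: [-1.5, -0.0, 0.2]
gripper_width: 0.711
```

```bash
python3 -c "
from h import *
go(523.5,-3.5,32.7,4.3)"
```

```text
t 22.7 tcp [524.   -3.4  30.7] yaw 4.31 w 0.711 F [-1.5 -0.   0.2] | turn 0.0 shift [-0.5  0.1  0. ] tilt [-0.     -0.0001]
```

Touching down (force now 0.2 N). Release, rise, and slide toward +y for a clear view of the blue box.

>>> apply_moves:
  steps:
    - [[1, 0, 0, 0, 0, 0, 0], [1, 0, 0, 0, 0, 0, 0], [1, 0, 0, 0, 0, 0, 0], [1, 0, 0, -20, 0, 0, 0], [1, 0, 0, -40, 0, 0, 0], [1, 0, 0, -40, 0, 0, 0], [1, -20, -50, 0, 0, 0, 0], [1, -20, -50, 0, 0, 0, 0], [1, -20, -50, 0, 0, 0, 0], [1, 0, -50, 0, 0, 0, 0], [1, 0, 0, 0, 0, 0, 0], [1, 0, 0, 0, 0, 0, 0]]

```text
time_s: 24.2
tcp_pos: [0.4488, 0.1914, 0.1304]
ee_rot: [[0.997, 0.075, -0.001], [0.075, -0.997, -0.0], [-0.001, 0.0, -1.0]]
wrist_force: [-0.0, 0.0, 0.5]
gripper_width: 0.998
```

```bash
python3 - <<'E'
from h import *
HUE['green']=[(48,75)]
t=capture('top');s=capture('side')
for c,n in((t,'top'),(s,'side')):
  for col,z in(('blue',.05),('green',.053)):
      for m,st,ce in blobs(c,col,40):
        q=rect(c,m,z)
        if 380<q[0]<640 and -450<q[1]<320 and q[2]<250: print(n,z,col,st,q)
go(527,-185,130,1.8)
a=np.hstack([cv2.resize(c['color'][y:y+p*7//8,x:x+p,::-1],(400,350),interpolation=cv2.INTER_CUBIC) for c,x,y,p in((t,130,90,260),(s,150,120,180))]);cv2.imwrite('pics/5.png',a)
E
```

```text
top 0.05 blue [294 157  22  47 474] [ 531.1 -184.2  168.3   66.5    4.2]
top 0.053 green [242 160  25  51 977] [516.8  -4.7 179.1  78.3   4.1]
side 0.05 blue [220 172  41  16 619] [ 555.1 -181.1  121.    67.1    2.9]
t 24.3 tcp [449.1 190.6 130.4] yaw 4.23 w 0.996 F [-0.1 -0.1  0. ] | turn 0.042 shift [ 66.1 377.9   2.4] tilt [-0.0006 -0.0004]
```

View pics/5.png

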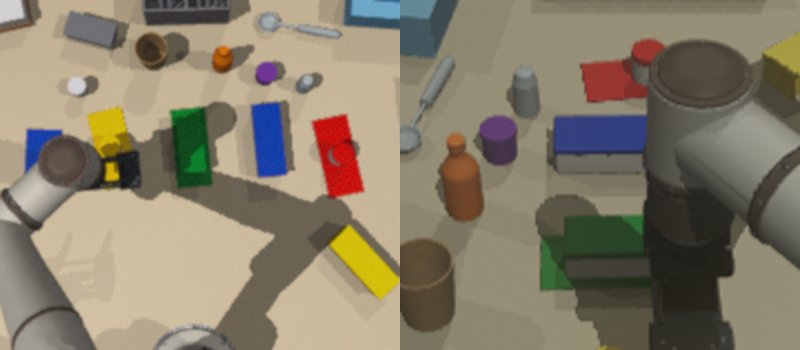

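The blue box is clear: (531,-184), 168x66.5, yaw about 3.5° (4.2 from the top, 2.9 from the side). The green box lies straight on its mat.

>>> apply_moves:
  steps:
    - [[1, 3, 20, 0, 0, 0, 0.013], [1, 7, 45, 0, 0, 0, 0], [1, 8, 55, 0, 0, 0, 0], [1, 8, 55, 0, 0, 0, 0], [1, 8, 55, 0, 0, 0, 0], [1, 8, 55, 0, 0, 0, 0], [1, 8, 50, 0, 0, 0, 0], [1, 6, 30, 0, 0, 0, 0], [1, 2.5, 14, 0, 0, 0, 0], [1, 0, 0, 0, 0, 0, 0], [1, 0, 0, 0, 0, 0, 0]]

```text
time_s: 25.68
tcp_pos: [0.5309, -0.1824, 0.1305]
ee_rot: [[0.998, 0.063, -0.0], [0.063, -0.998, 0.0], [-0.0, -0.0, -1.0]]
wrist_force: [0.5, 0.0, -0.4]
gripper_width: 1.001
```

```bash
python3 -c "
from h import *
go(530.5,-184,30,3.5)"
```

```text
t 25.68 tcp [ 530.9 -182.4  130.5] yaw 3.59 w 1.001 F [ 0.5  0.  -0.4] | turn 0.002 shift [ -0.5   1.6 102.5] tilt [-0.0004  0.0002]
```

>>> apply_moves:
  steps:
    - [[1, -0.5, 1.5, 30, 0, 0, 0], [1, 0, 0, 35, 0, 0, 0], [1, 0, 0, 25, 0, 0, 0], [1, 0, 0, 10, 0, 0, 0], [1, 0, 0, 2, 0, 0, 0], [1, 0, 0, 0, 0, 0, 0], [0, 0, 0, 0, 0, 0, 0], [0, 0, 0, 0, 0, 0, 0], [0, 0, 0, 0, 0, 0, 0], [0, 0, 0, 0, 0, 0, 0], [0, 0, 0, 0, 0, 0, 0]]

```text
time_s: 27.05
tcp_pos: [0.5311, -0.1846, 0.0289]
ee_rot: [[0.998, 0.062, 0.0], [0.062, -0.998, -0.0], [0.0, 0.0, -1.0]]
wrist_force: [-0.4, 0.5, 4.1]
gripper_width: 0.755
```

```bash
python3 -c "
from h import *
go(480,354,180,-2.2)"
```

```text
t 27.05 tcp [ 531.1 -184.6   28.9] yaw 3.57 w 0.755 F [-0.4  0.5  4.1] | turn 0.101 shift [ -71.8 -536.2 -149.1] tilt [ 0.0004 -0.0001]
```

>>> apply_moves:
  steps:
    - [[0, 0, 0, -10, 0, 0, 0], [0, 0, 0, -25, 0, 0, 0], [0, 0, 0, -35, 0, 0, 0], [0, 0, 0, -30, 0, 0, 0], [0, 0, 0, -12, 0, 0, 0], [0, 0, 0, 0, 0, 0, 0.034], [0, 0, 0, 0, 0, 0, 0.034], [0, 0, 0, 0, 0, 0, 0.033], [0, 0, 0, 0, 0, 0, 0]]

```text
time_s: 28.18
tcp_pos: [0.5306, -0.1845, 0.1397]
ee_rot: [[0.999, -0.039, -0.002], [-0.039, -0.999, 0.0], [-0.002, -0.0, -1.0]]
wrist_force: [0.6, 0.1, -3.9]
gripper_width: 0.755
```

>>> apply_moves:
  steps:
    - [[0, -3, -24, 0, 0, 0, 0], [0, -6, -45, 0, 0, 0, 0], [0, -7, -55, 0, 0, 0, 0], [0, -7, -55, 0, 0, 0, 0], [0, -8, -55, 0, 0, 0, 0], [0, -8, -55, 0, 0, 0, 0], [0, -8, -55, 0, 0, 0, 0], [0, -8, -55, 0, 0, 0, 0], [0, -7, -55, 0, 0, 0, 0], [0, -6, -45, 0, 0, 0, 0], [0, -4, -37, 0, 0, 0, 0], [0, 0, 0, 0, 0, 0, 0]]

```text
time_s: 29.68
tcp_pos: [0.4796, 0.3566, 0.14]
ee_rot: [[0.999, -0.035, 0.0], [-0.035, -0.999, 0.0], [0.0, -0.0, -1.0]]
wrist_force: [-0.1, -0.7, -3.8]
gripper_width: 0.758
```

```bash
python3 -c "
from h import *
go(480.3,354.3,33.9,-2.2)"
```

```text
t 29.68 tcp [479.6 356.6 140. ] yaw -2.03 w 0.758 F [-0.1 -0.7 -3.8] | turn 0.003 shift [  0.8   2.3 108.1] tilt [0.0004 0.0004]
```

>>> apply_moves:
  steps:
    - [[0, 0, 0, 0, 0, 0, 0], [0, 0, 0, 25, 0, 0, 0], [0, 0, 0, 35, 0, 0, 0], [0, 0, 0, 22, 0, 0, 0], [0, 0, 0, 12, 0, 0, 0], [0, 0, 0, 6, 0, 0, 0], [0, 0, 0, 3, 0, 0, 0], [0, 0, 0, 0, 0, 0, 0], [0, 0, 0, 0, 0, 0, 0]]

```text
time_s: 30.8
tcp_pos: [0.4801, 0.3542, 0.0383]
ee_rot: [[0.999, -0.039, 0.001], [-0.039, -0.999, 0.001], [0.001, -0.001, -1.0]]
wrist_force: [0.4, -1.5, -3.6]
gripper_width: 0.755
```

```bash
python3 -c "
from h import *
go(480.3,354.3,33.9,-2.2)"
```

```text
t 30.8 tcp [480.1 354.2  38.3] yaw -2.21 w 0.755 F [ 0.4 -1.5 -3.6] | turn -0.0 shift [ 0.2 -0.1  6.4] tilt [0.0009 0.001 ]
```

>>> apply_moves:
  steps:
    - [[0, 0, 0, 2, 0, 0, 0], [0, 0, 0, 2, 0, 0, 0], [0, 0, 0, 1, 0, 0, 0], [0, 0, 0, 1, 0, 0, 0], [0, 0, 0, 0, 0, 0, 0], [0, 0, 0, 0, 0, 0, 0]]

```text
time_s: 31.55
tcp_pos: [0.4798, 0.3538, 0.032]
ee_rot: [[0.999, -0.039, 0.0], [-0.039, -0.999, -0.0], [0.0, 0.0, -1.0]]
wrist_force: [-1.8, -1.3, 1.7]
gripper_width: 0.755
```

```bash
python3 -c "
from h import *
go(480.3,354.3,33.9,-2.2)"
```

```text
t 31.55 tcp [479.8 353.8  32. ] yaw -2.22 w 0.755 F [-1.8 -1.3  1.7] | turn -0.0 shift [ 0.5 -0.5  0.1] tilt [ 0. -0.]
```

>>> apply_moves:
  steps:
    - [[1, 0, 0, 0, 0, 0, 0], [1, 0, 0, 0, 0, 0, 0], [1, 0, 0, 0, 0, 0, 0], [1, 0, 0, -20, 0, 0, 0], [1, 0, 0, -50, 0, 0, 0], [1, 0, 0, -50, 0, 0, 0], [1, 0, 0, -50, 0, 0, 0], [1, -35, -30, 0, 0, 0, 0], [1, -45, -36, 0, 0, 0, 0], [1, -45, -36, 0, 0, 0, 0], [1, -45, -36, 0, 0, 0, 0], [1, -45, -36, 0, 0, 0, 0]]

```text
time_s: 33.05
tcp_pos: [0.2702, 0.5372, 0.2018]
ee_rot: [[0.999, -0.039, 0.0], [-0.039, -0.999, 0.001], [0.0, -0.001, -1.0]]
wrist_force: [0.6, 0.1, -0.0]
gripper_width: 1.0
```

>>> apply_moves:
  steps:
    - [[1, -45, -36, 0, 0, 0, 0], [1, -35, -30, 0, 0, 0, 0], [1, 0, 0, 0, 0, 0, 0], [1, 0, 0, 0, 0, 0, 0], [1, 0, 0, 0, 0, 0, 0]]

```text
time_s: 33.67
tcp_pos: [0.1953, 0.6044, 0.2016]
ee_rot: [[0.999, -0.04, 0.0], [-0.04, -0.999, -0.0], [0.0, 0.0, -1.0]]
wrist_force: [0.4, 1.0, -0.0]
gripper_width: 1.0
```

```bash
python3 - <<'E'
from h import *
HUE['green']=[(48,75)]
HUE['blue']=[(108,128)]
go(480,354,30,0)
t=capture('top');s=capture('side')
for c,n in((t,'top'),(s,'side')):
  for th,z in(('red_tub_center',.053),('yellow_tub_center',.053),('short_box_center',.053),('long_box_center',.053)):
    for m in masks_of(c,th)[:3]:
      b=m['box'];print(n,th,round(m['confidence'],2),b,plane(c,[b[0]+b[2]/2,b[1]+b[3]/2],.028).round(3).tolist())
cv2.imwrite('pics/6t.png',cv2.resize(t['color'][140:240,130:390,::-1],(780,300),interpolation=cv2.INTER_CUBIC))
cv2.imwrite('pics/6s.png',cv2.resize(s['color'][120:384,140:340,::-1],(454,600),interpolation=cv2.INTER_CUBIC))
E
```

```text
t 33.67 tcp [195.3 604.4 201.6] yaw -2.3 w 1.0 F [ 0.4  1.  -0. ] | turn -0.04 shift [284.7 250.4 173.6] tilt [ 0.0001 -0.0002]
top red_tub_center 0.44 [343.6, 178.5, 16.4, 18.5] [[0.502, -0.356]]
top yellow_tub_center 0.75 [186.8, 158.9, 34.1, 53.0] [[0.522, 0.178]]
top yellow_tub_center 0.67 [194.8, 178.2, 12.1, 12.4] [[0.526, 0.188]]
top yellow_tub_center 0.61 [297.4, 129.5, 11.6, 18.5] [[0.686, -0.187]]
top short_box_center 0.71 [241.6, 165.5, 20.8, 36.8] [[0.524, 0.003]]
top short_box_center 0.33 [188.9, 159.1, 34.0, 53.7] [[0.52, 0.17]]
top short_box_center 0.19 [266.3, 116.9, 18.6, 19.9] [[0.733, -0.087]]
top long_box_center 0.82 [143.0, 176.2, 20.1, 48.7] [[0.471, 0.362]]
top long_box_center 0.7 [341.3, 237.4, 45.9, 43.5] [[0.248, -0.388]]
top long_box_center 0.53 [263.3, 116.9, 17.7, 21.7] [[0.73, -0.075]]
side red_tub_center 0.76 [254.9, 135.2, 16.2, 22.5] [[0.492, -0.362]]
side yellow_tub_center 0.84 [234.5, 272.6, 23.3, 26.6] [[0.519, 0.174]]
side yellow_tub_center 0.56 [184.8, 171.6, 18.8, 21.5] [[0.692, -0.185]]
side short_box_center 0.78 [227.1, 212.2, 43.5, 32.8] [[0.521, -0.011]]
side long_box_center 0.9 [222.8, 334.3, 77.2, 40.9] [[0.477, 0.352]]
side long_box_center 0.75 [312.1, 122.6, 51.9, 39.7] [[0.248, -0.395]]
```

View pics/6t.png

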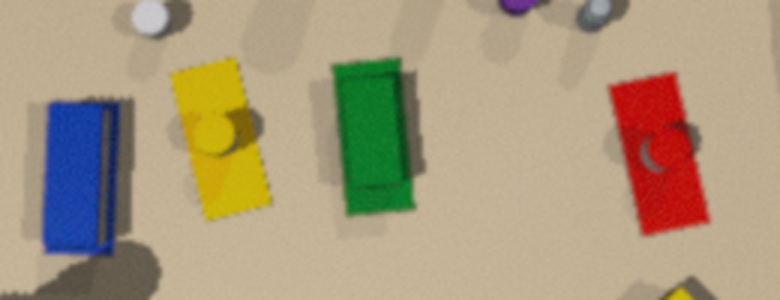

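View pics/6s.png

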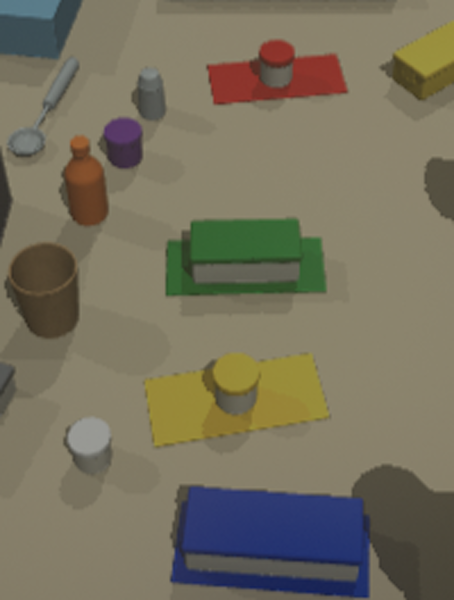

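```bash
python3 -c "
from station import *
print(r.finish_job(), sense()['time_s'])"
```

```text
the job is handed in; nothing more can be done
the job is handed in; nothing more can be done
```

I took the stack apart in the order asked: red tub, yellow tub, green-lidded box, then blue-lidded box. Each piece is on the mat of its own colour, and I handed the job in at about 34 s of robot time. `finish_job` gives no verdict, so I don't have a confirmed pass.

- **Final check:** the last top and side pictures show all four pieces upright, released and centred on their mats. Both boxes lie straight along their mats, and the sauce bottle and paper cup are still standing where they were. The arm is parked clear of everything.
- **Gripper at release:** it let go within about 1 mm of each mat's measured centre. For the boxes its yaw was within about 0.1° of the mat's.
- **What disagreed:** the final positions worked out from the network masks scattered by 1–12 mm around the mat centres. The mask boxes also take in the sides of the pieces. The largest differences were the blue box from the top (12 mm) and the red tub from the side (11 mm), both inside the 15 mm limit. I relied on the pictures and the gripper readings over these figures.

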